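# Set the bays of a bottle rack with a spacer block

## Task

Set the three sliding partitions of the bottle rack so that all four bays come out exactly as wide as the thick part of the aluminium spacer block. Begin at the left end plate and step the block along the row: in each bay push it right down to the rack's bed so that its tapered side wedges the next partition out, hold it there a moment with its plain upright face bearing lightly against the plate already set, and lift it straight out again. Do not force the rack or shift what is already set; finally stand the block upright on the bench beside the rack, and leave the bottles behind the rack alone.

Things in the scene. Friction and masses are not known exactly. Their poses are not given: they have to be found in the camera images.
- rack: white plastic bottle rack, fixed, 294 long (its y axis, along the row, towards the left end plate) x 96 deep x 72 high. Origin under its middle, 12 mm below the bed's top, z up; levelling feet hold the origin 0 to 8 mm above the bench. Steel rods run along the row 39 mm either side of the middle line, 22 mm above the bed; 70 mm are free between them
- end_plate: the rack's fixed left end plate, 12 thick x 96 x 60 high above the bed. Origin on its inner face (towards the bays), midway along it, level with the bed's top; axes as the rack's: the row runs along -y from here. 270 mm are clear between the end plates: four bays of 60 mm and three partitions of 10 mm
- partition_1: first sliding partition from the left: white plate 10 thick (y) x 96 x 60 high above the bed, grey bushes on the rods. Origin midway through its thickness, in its middle, level with the bed's top; axes as the rack's. It slides only along the row, drags at about 5 N and stays where it is left. The clear gap to the end plate starts at 44 to 56 mm
- partition_2: second sliding partition, like the first. Once the first bay is 60 mm wide, the second bay is 44 to 56 mm wide
- partition_3: third sliding partition, like the first. Once the first two bays are 60 mm wide, the third bay is 44 to 56 mm wide; the fourth bay is left over
- spacer: loose aluminium block, about 0.45 kg, upright on the bench right of the rack: 50 (x) x 60 (y) x 82 high; hold it across x, high up. Origin on the underside, mid-thickness, z up. +y face plain, upright, at y = +30. -y face upright at y = -30 from 44 mm up; below, it slopes in to y = -6 at the underside (36 mm nose). +y goes against the plate already set
- sample_bottle_05: capped plastic sample bottle, 56 across x 97 high, standing behind the rack; origin under its middle. Leave it alone
- sample_bottle_06: capped plastic sample bottle, 56 across x 97 high, standing behind the rack; origin under its middle. Leave it alone
- sample_bottle_10: capped plastic sample bottle, 56 across x 97 high, standing behind the rack; origin under its middle. Leave it alone
- sample_bottle_11: capped plastic sample bottle, 56 across x 97 high, standing behind the rack; origin under its middle. Leave it alone
- far_plate: the rack's fixed right end plate, like the left one. Origin on its inner face (towards the bays), midway along it, level with the bed's top; axes as the rack's
- bed: the rack's level bed, a white plate 8 thick, on which the bottles stand and the block lands. Origin on its top face, in the middle; axes as the rack's

How it is judged (in metres and radians):
On the way, in this order (a step that is already met when the one before it is completed fails the run):
1. the block is down in the first bay, within 6 mm of the bed, its plain face bearing against the left end plate, and the bays set so far are 60 mm wide within 1.5 mm (z of spacer in the frame of end_plate below 0.006 m and y of spacer in the frame of end_plate between -0.034 and -0.026 m and contact force between spacer and end_plate above 0.3 N and y of partition_1 in the frame of end_plate between -0.0665 and -0.0635 m), for 0.12 s.
2. the block is down in the second bay, within 6 mm of the bed, its plain face bearing against partition 1, and the bays set so far are 60 mm wide within 1.5 mm (z of spacer in the frame of end_plate below 0.006 m and y of spacer in the frame of end_plate between -0.106 and -0.094 m and contact force between spacer and partition_1 above 0.3 N and y of partition_1 in the frame of end_plate between -0.0665 and -0.0635 m and y of partition_2 in the frame of partition_1 between -0.0715 and -0.0685 m), for 0.12 s.
3. the block is down in the third bay, within 6 mm of the bed, its plain face bearing against partition 2, and the bays set so far are 60 mm wide within 1.5 mm (z of spacer in the frame of end_plate below 0.006 m and y of spacer in the frame of end_plate between -0.178 and -0.162 m and contact force between spacer and partition_2 above 0.3 N and y of partition_1 in the frame of end_plate between -0.0665 and -0.0635 m and y of partition_2 in the frame of partition_1 between -0.0715 and -0.0685 m and y of partition_3 in the frame of partition_2 between -0.0715 and -0.0685 m), for 0.12 s.
At the end, for the whole second after the job is handed in: All four bays are 60 mm wide within 1.5 mm, and the block stands upright and at rest on the bench outside the rack (y of partition_1 in the frame of end_plate between -0.0665 and -0.0635 m and y of partition_2 in the frame of partition_1 between -0.0715 and -0.0685 m and y of partition_3 in the frame of partition_2 between -0.0715 and -0.0685 m and angle between spacer's own z axis and vertical below 0.05 rad and height (world z) of spacer below 0.004 m and linear speed of spacer below 0.01 m/s and y of partition_3 in the frame of far_plate between 0.0635 and 0.0665 m); the robot touches nothing.
It fails at once if the block is forced against a plate of the rack with over 40 N (contact force between spacer and end_plate above 40 N or contact force between spacer and partition_1 above 40 N or contact force between spacer and partition_2 above 40 N or contact force between spacer and partition_3 above 40 N).
It fails at once if the block is driven down onto the bed with over 80 N (contact force between spacer and bed above 80 N).
It fails at once if a sample bottle behind the rack is shifted by more than 15 mm (distance of any of sample_bottle_05, sample_bottle_06, sample_bottle_10, sample_bottle_11 from where it was at the start of the episode above 0.015 m).
It also fails if it takes over 72 s, if anything falls off the work surface, if the arm or the gripper's body presses on something with over 40 N, if the wrist force passes 120 N, or if a joint passes its speed limit or range.

## Robot

A 6-joint arm with a two-finger parallel gripper is mounted at the origin on a cart in front of the work surface, level with it; the furniture and walls round the work are solid. World frame = base frame: x ahead of the robot, y to its left, z up, the work surface at z = 0. Lengths are in m, angles in degrees, forces in N, time in s.
With the tool pointing down it reaches from about 0.4 to 0.825 m from the base axis. Payload 7 kg.
Tool frame: the origin (TCP) lies midway between the tips of the shut fingers; the grasp point (between the pads) lies r.grip_depth behind it (r.grip_depth is the distance from the TCP to the grasp point, in m); z points along the fingers, y is the line along which they close (so a half turn about z gives the same grasp; the last joint's range is limited). The gripper opens to 88 mm and grips with 3 to 60 N. Pads are 19 mm wide; open, the fingers measure 130 mm over their backs; the gripper's body (78 mm by 193 mm) begins 47 mm behind the grasp point.
Start: joints at [81.652, 20.546, 0.682, 0, -70.136, -16.507], TCP at [0.284, 0.612, 0.227] pointing down, gripper open.
Joint ranges: [-176.03, 176.03], [-82.01, 121.73], [-58.28, 71.71], [-173.87, 95.51], [-174.79, -0.11], [-173.66, 173.66]. Speed limits (degrees/s): [136.94, 136.94, 172.46, 180, 180, 180].

## Interface

Orientations are given as [roll, pitch, yaw] about the fixed x, y, z axes, in that order (R = Rz(yaw) Ry(pitch) Rx(roll)).
In Python, from plant import r gives the robot as it stands.
- The arm moves only by the shell command python3 drive.py FILE [OPENING] [FORCE], which reads ROWS from the file FILE. ROWS is one flat JSON list of numbers that holds 1 to 12 rows one after another, with no inner brackets; each row has 6 numbers: dx, dy, dz in mm, then a rotation vector rx, ry, rz in units of 5 degrees; each row is the pose to reach, as a shift and turn from the pose commanded when the command began, along the tool's axes at that moment; what a row does not reach only later rows make up. A row lasts 1/12 s, in which the tool goes at most 0.0417 m and 7.16 degrees, less where a joint would pass 70% of its speed; a pose out of reach is approached as far as the arm can. OPENING is the finger opening in m, set as the command begins (- or left out keeps the last). The fingers move at their own pace and stop on an object; FORCE is the grip in N (left out, the last holds). Time passes only in rows, so rows that do not move let the fingers close. It prints the time, the measured TCP pose, the force, the opening and the grip force at its end. Input that does not fit is refused with a message, and nothing moves.
- r.get_state(): the state, without advancing time (a new reading comes with each control period).
- r.capture(name): name is "side" or "top" or "wrist"; returns a dict with "frame" (400x640x3 uint8, red, green, blue), "z_map" (400x640 float32, m along the optical axis (not along the pixel's ray), 0 where there is no reading), "fx", "fy", "cx", "cy" (pixels), "cam_to_world" (4x4, takes a point from camera to world coordinates). Camera axes: x right, y down, z forward; pixel columns grow to the right and rows downward; lengths in m; the calibration is good to about 2 mm. A picture is of the moment at which its call begins.
- r.close_job(): hands the job in; it is judged then, once.
The state is a dict: "time_s": time; "joints": joint angles; "qd": joint speeds; "joint_torque": joint torques, N m; "tcp_pos": TCP position; "eef_rot": TCP orientation; "contact_force": force on the tool from outside, world axes, zero at the start; "moment": the same for the moment, N m; "gripper_width": finger opening in m; "gripper_force": force on a finger pad.
Only numpy, scipy, OpenCV 4.12 (cv2) and the standard library are available. Lean on these libraries where they do the work, as an engineer would, in place of code of your own. Each camera call takes 0.05 s, during which the arm holds its last target. There are 200 camera calls.

## Working session

There is one attempt and no reset: what is moved stays moved. The work goes in short steps, Python scripts to look and compute and a shell command to move; the robot and the scene stay as the last step left them, time stands still between calls to the robot, and variables do not carry over. Pictures are saved under pics/ and viewed, at most 10 in all, crops included, and the job is handed in when it is done.

```bash
ls; mkdir -p pics
python3 - <<'E'
from plant import r
import cv2,numpy as np
print(r.get_state(), r.grip_depth)
for n in ("side","top"):
    c=r.capture(n); cv2.imwrite(f"pics/{n}0.png",c["frame"][:,:,::-1]); np.savez(f"pics/{n}0.npz",**c)
    print(n,c["fx"],c["cx"],c["cy"],np.round(c["cam_to_world"],3).tolist())
E
```

```text
drive.py
pics
plant.py
{'time_s': 0.0, 'joints': array([ 8.16523079e+01,  2.05897039e+01,  6.34644979e-01, -1.98672489e-02,
       -7.01365050e+01, -1.65053235e+01]), 'qd': array([-0.02764495,  0.14643899, -0.00166366,  0.05744275,  0.05562321,
       -0.07892787]), 'joint_torque': array([-3.95219777e-04, -5.82717597e+01,  2.93045783e+01,  6.99737549e+00,
        6.94096714e-03, -1.48094314e-04]), 'tcp_pos': array([0.28353455, 0.61202639, 0.22564965]), 'eef_rot': array([ 1.79906903e+02, -8.10911812e-03, -2.48597744e+01]), 'contact_force': array([-0.43279727, -0.33347963, -0.44413669]), 'moment': array([ 0.00388927, -0.01454415, -0.00731365]), 'gripper_force': 0.0, 'gripper_width': 0.08760772233171243} 0.0188
side 472.0177249518169 315.38061739212594 198.50630769576085 [[0.999, -0.041, 0.03, 0.516], [-0.044, -0.388, 0.921, -0.99], [-0.026, -0.921, -0.389, 0.47], [0.0, 0.0, 0.0, 1.0]]
top 382.96284356069987 313.56724443831826 201.65816636668853 [[0.019, -0.997, 0.08, 0.456], [-1.0, -0.018, 0.01, -0.042], [-0.009, -0.08, -0.997, 0.951], [0.0, 0.0, 0.0, 1.0]]
```
View pics/top0.png

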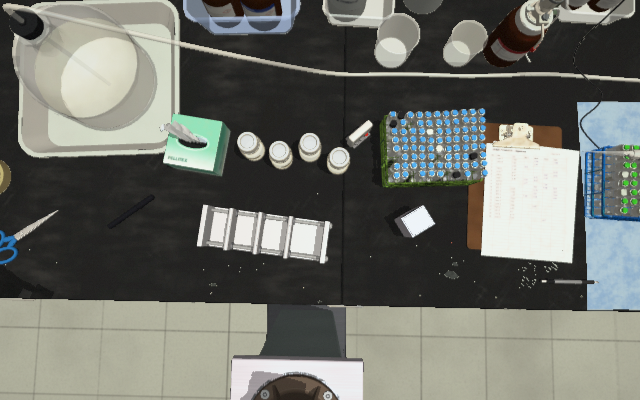

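View pics/side0.png

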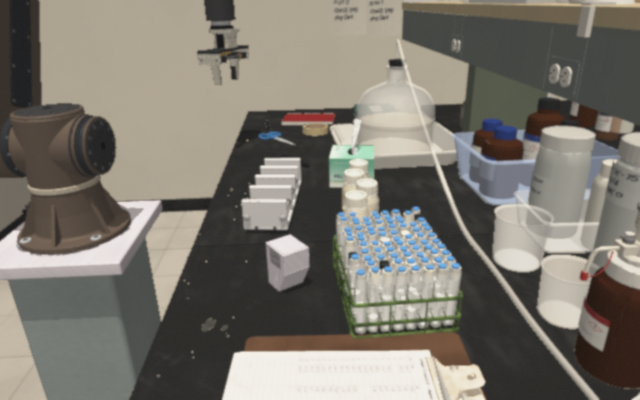

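The top view shows the rack spanning (200–330, 205–262), with the left end plate at about (205,228) and partitions at about (230,232), (258,235) and (288,238). The block's top is at about (416,220), and the bottles are at about (250–338, 145–160). The side view shows the same layout: the block at (287,262), with its slope probably towards the lower left.

Create h.py:
```python
import numpy as np, cv2
def ray(c,uv):
    uv=np.atleast_2d(uv).astype(float); T=c["cam_to_world"]
    d=np.c_[(uv[:,0]-c["cx"])/c["fx"],(uv[:,1]-c["cy"])/c["fy"],np.ones(len(uv))]@T[:3,:3].T
    return T[:3,3],d
def plane(c,uv,z):
    o,d=ray(c,uv); return o+d*((z-o[2])/d[:,2])[:,None]
def cloud(c):
    v,u=np.mgrid[:400,:640]; o,d=ray(c,np.c_[u.ravel(),v.ravel()])
    P=(o+d*c["z_map"].ravel()[:,None]).reshape(400,640,3); P[c["z_map"]==0]=np.nan
    return P
def rect(P): # min-area rectangle of xy points: centre, sizes, angle deg of long side
    (cx,cy),(w,h),a=cv2.minAreaRect((np.asarray(P)[:,:2]*1000).astype(np.float32))
    if w<h: w,h,a=h,w,a+90
    return np.round([cx,cy,w,h,a],1)
def load(f): return dict(np.load(f))
```

Run:
```python
from h import *
for n in ("top","side"):
    c=load(f"pics/{n}0.npz"); P=cloud(c); z=P[...,2]
    reg=(P[...,0]>.3)&(P[...,0]<.6)&(P[...,1]>-.35)&(P[...,1]<.3)
    bench=z[reg&(abs(z)<.01)]; print(n,"bench z",np.median(bench))
    m=(reg&(z>.05)&(z<.12)).astype(np.uint8)
    k,l,st,ce=cv2.connectedComponentsWithStats(m)
    for i in range(1,k):
        if st[i,4]>20:
            q=P[l==i]; print(st[i],np.round(np.median(q[:,2]),4),np.round(np.percentile(q[:,2],95),4),rect(q))
```

```text
top bench z -0.0003542447393249937
[193 168  24   5  73] 0.0763 0.0834 [596.  223.8  49.9   7.4  89.7]
[386 169  71  17 730] 0.0887 0.112 [ 585.5 -275.   148.7   29.    90.1]
[197 204  14  43 355] 0.077 0.0805 [468.1 220.5  95.8  13.3 173.2]
[398 205  37  32 672] 0.0826 0.0852 [ 487.2 -268.9   61.1   50.6  122.2]
[223 208  13  42 276] 0.0763 0.08 [461.3 161.   95.5  10.5 173. ]
[252 212  13  42 252] 0.0765 0.0803 [453.4  94.3  95.5  11.6 172.1]
[283 216  12  42 217] 0.0775 0.0804 [445.8  23.9  94.5  17.4 174.5]
[319 221  11  42 229] 0.0786 0.0811 [436.2 -59.2  94.2  12.  173.4]
side bench z 0.0003580577870386792
[329 154   3  16  36] 0.0707 0.0839 [597.2 213.5  36.6   5.5  89.4]
[ 242  158   59   56 2244] 0.0682 0.0795 [453.7  79.9 301.5  96.3  83.3]
[333 212  24  65 808] 0.0955 0.1124 [ 589.2 -277.1  144.6   27.6   93.3]
[ 266  235   43   38 1162] 0.0774 0.0844 [ 488.3 -271.1   63.6   52.2  122.1]
```

Run:
```python
from plant import r
from h import *
from scipy.spatial.transform import Rotation as R
c=r.capture("wrist"); s=r.get_state()
Rt=R.from_euler('xyz',s["eef_rot"],degrees=True).as_matrix(); T=c["cam_to_world"]
print("cam in tool",Rt.T@(T[:3,3]-s["tcp_pos"]), (Rt.T@T[:3,:3]).round(3).tolist(), c["fx"])
s0=load("pics/side0.npz"); P=cloud(s0)
# block side: points by height, mean
sel=(P[...,0]>.43)&(P[...,0]<.55)&(P[...,1]>-.34)&(P[...,1]<-.22)&(P[...,2]>.006)&(P[...,2]<.075)
a=np.radians(32.2); d=P[sel]-[.4877,-.270,0]; x=d[:,:2]@[np.cos(a),np.sin(a)]; y=d[:,:2]@[-np.sin(a),np.cos(a)]; z=d[:,2]
for h in range(5,75,10):
    k=(z>h/1e3)&(z<=h/1e3+.01); print(h,k.sum(),"x",np.percentile(x[k],[2,50,98]).round(4),"y",np.percentile(y[k],[2,50,98]).round(4))
t0=load("pics/top0.npz");cv2.imwrite("pics/blk.png",np.hstack([cv2.resize(t0["frame"][190:250,380:450,::-1],(400,343),interpolation=2),cv2.resize(s0["frame"][225:300,250:337,::-1],(398,343),interpolation=2)]))
```

```text
cam in tool [ 7.69986856e-02  6.88810987e-05 -1.57115327e-01] [[0.001, -0.959, -0.284], [1.0, 0.001, 0.0], [0.0, -0.284, 0.959]] 334.2558135713044
5 104 x [-0.0258 -0.0176  0.0222] y [-0.014  -0.0097  0.0257]
15 131 x [-0.0254 -0.0198  0.0228] y [-0.0193 -0.0144  0.0262]
25 146 x [-0.0255 -0.0233  0.0223] y [-0.0244 -0.0195  0.0279]
35 156 x [-0.0253 -0.0215  0.0223] y [-0.0301 -0.0252  0.0247]
45 200 x [-0.0255 -0.0163  0.0235] y [-0.0316 -0.0291  0.0257]
55 220 x [-0.0253 -0.0151  0.0225] y [-0.0321 -0.0292  0.0254]
65 206 x [-0.0254 -0.0167  0.0239] y [-0.032  -0.0287  0.0256]
```

View pics/blk.png

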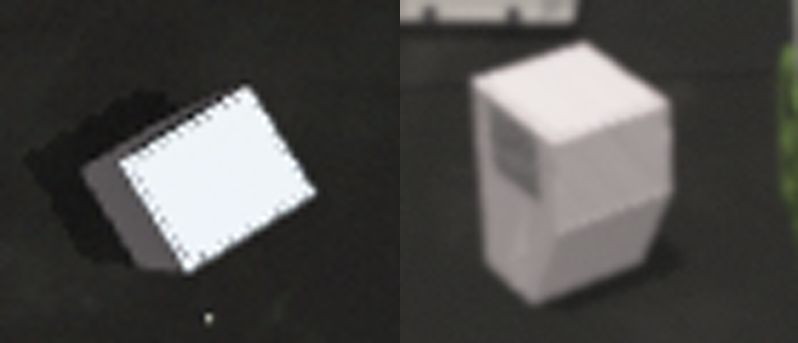

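The crop settles the block's orientation. Its plain face (left, shadowed) faces upper-left and the slope starts halfway down the face on the right, so the block's yaw is +32.2°. Next I fly the wrist camera over the rack.

Careful with the scale: shifts go in mm and turns go in units of 5 degrees. That gives: 0.4 m is 400, 0.375 m is 375, 67 degrees is 13.4.

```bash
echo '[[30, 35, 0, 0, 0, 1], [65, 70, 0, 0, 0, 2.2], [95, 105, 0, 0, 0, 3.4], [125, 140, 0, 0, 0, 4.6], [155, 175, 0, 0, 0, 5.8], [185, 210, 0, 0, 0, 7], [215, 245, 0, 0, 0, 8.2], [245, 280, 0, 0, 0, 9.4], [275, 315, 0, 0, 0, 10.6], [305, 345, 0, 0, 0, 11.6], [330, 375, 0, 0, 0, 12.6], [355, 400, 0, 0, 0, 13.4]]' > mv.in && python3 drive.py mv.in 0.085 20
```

```text
refused: ROWS must be one flat list, 6 numbers to a row, no inner brackets. Nothing was moved.
```

The call was refused and nothing moved: it wants one flat list, 6 numbers to a row, no inner brackets. Same move again in that form.

```bash
echo '[30, 35, 0, 0, 0, 1, 65, 70, 0, 0, 0, 2.2, 95, 105, 0, 0, 0, 3.4, 125, 140, 0, 0, 0, 4.6, 155, 175, 0, 0, 0, 5.8, 185, 210, 0, 0, 0, 7, 215, 245, 0, 0, 0, 8.2, 245, 280, 0, 0, 0, 9.4, 275, 315, 0, 0, 0, 10.6, 305, 345, 0, 0, 0, 11.6, 330, 375, 0, 0, 0, 12.6, 355, 400, 0, 0, 0, 13.4]' > mv.in && python3 drive.py mv.in 0.085 20
python3 - <<'E'
from plant import r
from h import *
s=r.get_state(); print(s["tcp_pos"],s["eef_rot"],s["joints"])
E
```

```text
time_s: 1.15
tcp_pos: [0.4266, 0.1315, 0.2268]
eef_rot: [-180.0, 0.0, -92.1]
contact_force: [1.0, -0.7, -0.9]
gripper_width: 0.0853
gripper_force: 0.0
[0.42657852 0.13147783 0.22682637] [-1.79973219e+02  3.50522133e-02 -9.20808640e+01] [ 4.25714776e+01 -1.68247273e+00 -2.65907450e+01 -6.74346180e-03
 -6.50480417e+01 -4.46495074e+01]
```

```bash
echo '[30, -8, 0, 0, 0, 0.4, 60, -16, 0, 0, 0, 0.8, 80, -22, 0, 0, 0, 0.94, 80, -22, 0, 0, 0, 0.94, 80, -22, 0, 0, 0, 0.94, 80, -22, 0, 0, 0, 0.94]' > mv.in && python3 drive.py mv.in
python3 - <<'E'
from plant import r
from h import *
c=r.capture("wrist"); np.savez("pics/w1.npz",**c); cv2.imwrite("pics/w1.png",c["frame"][:,:,::-1])
s=r.get_state(); print(s["tcp_pos"],s["eef_rot"],c["cam_to_world"][:3,3])
P=cloud(c); z=P[...,2]; m=((z>.06)&(z<.09)).astype(np.uint8)
k,l,st,ce=cv2.connectedComponentsWithStats(m)
for i in range(1,k):
    if st[i,4]>100: q=P[l==i]; print(st[i],np.round(np.percentile(q[:,2],[5,50,95]),4),rect(q))
E
```

```text
time_s: 1.65
tcp_pos: [0.4461, 0.0529, 0.2265]
eef_rot: [180.0, 0.0, -96.6]
contact_force: [0.3, -0.3, 0.1]
gripper_width: 0.0851
gripper_force: 0.0
[0.44608185 0.05325867 0.22649505] [ 1.79993541e+02  3.65512057e-03 -9.65298871e+01] [ 0.43782566 -0.02337167  0.38368762]
[  81   18   45   65 1279] [0.0609 0.0741 0.0884] [616.5 -84.4  50.6  26.   72.4]
[ 258   51  114   17 1885] [0.0675 0.0781 0.0795] [435.9 -59.   95.9  12.  173.4]
[  59  105   55   56 1273] [0.0609 0.0742 0.0882] [648.5 -20.9  50.9  29.2  91.5]
[ 263  150  105   13 1345] [0.0639 0.0772 0.079 ] [445.3  24.7  95.9  10.  173.6]
[ 100  176   52   54 1029] [0.061  0.074  0.0884] [628.9  46.2  49.9  26.9 105.9]
[ 266  218   99   15 1367] [0.0626 0.0767 0.079 ] [453.3  93.8  96.    9.5 173.5]
[ 271  323   89   20 1416] [0.0614 0.0741 0.0792] [467.5 218.6  95.9  12.8 175.7]
[192 331  15  21 179] [0.0611 0.0728 0.0828] [598.4 220.5  34.1   7.2  81.8]
```

View pics/w1.png

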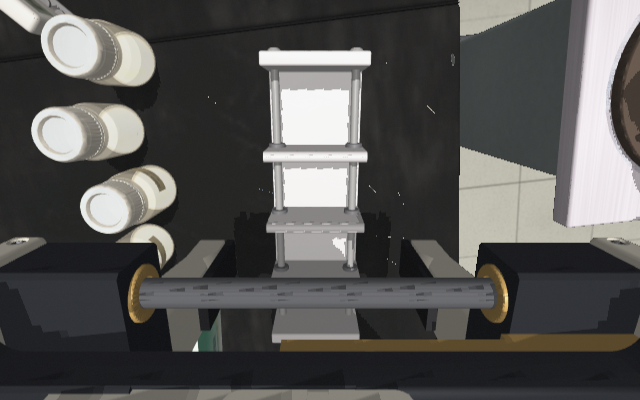

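The wrist view shows the far plate at row 57, partition 3 at row 153 and partition 2 at row 225; the gripper hides the rest. Both views agree within 1 mm: rack yaw about −6.5° and plate tops at z≈0.079. Next is a closer look at the block.

Scaled: 0.2885 m is 288.5, -0.056 m is -56, -38.7 degrees is -7.74.

```bash
echo '[35, -7, 0, 0, 0, -1, 70, -14, 0, 0, 0, -2, 105, -21, 0, 0, 0, -3, 140, -28, 0, 0, 0, -4, 175, -35, 0, 0, 0, -5, 210, -42, 0, 0, 0, -6, 245, -49, 0, 0, 0, -7, 275, -54, 0, 0, 0, -7.6, 288.5, -56, 0, 0, 0, -7.74, 288.5, -56, 0, 0, 0, -7.74, 288.5, -56, 0, 0, 0, -7.74, 288.5, -56, 0, 0, 0, -7.74]' > mv.in && python3 drive.py mv.in
cat > blk.py <<'E'
from plant import r
from h import *
import sys
c=r.capture("wrist"); np.savez(f"pics/{sys.argv[1]}.npz",**c); cv2.imwrite(f"pics/{sys.argv[1]}.png",c["frame"][:,:,::-1])
s=r.get_state(); print(s["tcp_pos"],s["eef_rot"])
P=cloud(c); z=P[...,2]; m=((z>.076)&(z<.09)&(P[...,1]<-.2)).astype(np.uint8)
k,l,st,ce=cv2.connectedComponentsWithStats(m)
for i in range(1,k):
    if st[i,4]>500: q=P[l==i]; print(st[i],np.round(np.percentile(q[:,2],[5,50,95]),4),rect(q))
E
python3 blk.py b1
```

```text
time_s: 2.7
tcp_pos: [0.4691, -0.2391, 0.2264]
eef_rot: [180.0, 0.0, -57.8]
contact_force: [-0.0, 0.4, -0.5]
gripper_width: 0.0852
gripper_force: 0.0
[ 0.46913056 -0.23898397  0.22654175] [-1.79997653e+02  8.56569694e-03 -5.77829054e+01]
[ 291  116   57   67 3687] [0.0806 0.0823 0.0836] [ 487.3 -269.4   59.9   50.3  122.2]
```

Scaled: 0.1785 m is 178.5, 0.0354 m is 35.4.

```bash
echo '[18, 0.4, 0, 0, 0, 0, 35.4, 0.8, 30, 0, 0, 0, 35.4, 0.8, 65, 0, 0, 0, 35.4, 0.8, 100, 0, 0, 0, 35.4, 0.8, 135, 0, 0, 0, 35.4, 0.8, 165, 0, 0, 0, 35.4, 0.8, 178.5, 0, 0, 0, 35.4, 0.8, 178.5, 0, 0, 0, 35.4, 0.8, 178.5, 0, 0, 0]' > mv.in && python3 drive.py mv.in 0.085 && echo '[0, 0, 0, 0, 0, 0, 0, 0, 0, 0, 0, 0, 0, 0, 0, 0, 0, 0, 0, 0, 0, 0, 0, 0, 0, 0, 0, 0, 0, 0, 0, 0, 0, 0, 0, 0, 0, 0, 0, 0, 0, 0]' > mv.in && python3 drive.py mv.in 0.03 55
```

```text
time_s: 3.5
tcp_pos: [0.4873, -0.2696, 0.048]
eef_rot: [179.9, 0.0, -57.8]
contact_force: [1.5, 0.4, 1.5]
gripper_width: 0.085
gripper_force: 0.0
time_s: 4.08
tcp_pos: [0.4875, -0.2707, 0.0485]
eef_rot: [-180.0, -0.0, -57.9]
contact_force: [0.1, 0.8, 2.0]
gripper_width: 0.0499
gripper_force: 55.0
```

Scaled: -0.115 m is -115, -0.296 m is -296, 38.7 degrees is 7.74.

```bash
echo '[0, 0, -10, 0, 0, 0, 0, 0, -40, 0, 0, 0, -10, -5, -75, 0, 0, 0.4, -40, -22, -105, 0, 0, 1.2, -72, -40, -115, 0, 0, 2.2, -104, -58, -115, 0, 0, 3.2, -136, -76, -115, 0, 0, 4.2, -168, -94, -115, 0, 0, 5.2, -200, -112, -115, 0, 0, 6, -232, -130, -115, 0, 0, 6.8, -264, -148, -115, 0, 0, 7.6, -296, -166, -115, 0, 0, 7.74]' > mv.in && python3 drive.py mv.in && echo '[0, 0, 0, 0, 0, 0, 0, 0, 0, 0, 0, 0]' > mv.in && python3 drive.py mv.in
cat > st.py <<'E'
# block pose in the end-plate frame, and tool-axis force
from plant import r
import numpy as np
s=r.get_state(); a=np.radians(-6.5); X=np.array([np.cos(a),np.sin(a)]); Y=np.array([-np.sin(a),np.cos(a)])
d=s["tcp_pos"][:2]-[.4672,.2148]; F=s["contact_force"]
print("t %.2f"%s["time_s"],"x %.1f y %.1f bottom z %.1f mm"%(1e3*d@X,1e3*d@Y,1e3*(s["tcp_pos"][2]-.048)),"rpy",s["eef_rot"].round(2),"F row-y %.1f row-x %.1f z %.1f"%(F[:2]@Y,F[:2]@X,F[2]),"M",s["moment"].round(2),"w %.4f"%s["gripper_width"])
E
python3 st.py
```

```text
time_s: 5.08
tcp_pos: [0.4687, 0.0697, 0.1631]
eef_rot: [179.9, -0.0, -96.8]
contact_force: [0.7, -0.1, -5.3]
gripper_width: 0.0496
gripper_force: 55.0
time_s: 5.25
tcp_pos: [0.4692, 0.07, 0.163]
eef_rot: [179.9, -0.0, -96.4]
contact_force: [0.1, -0.0, -5.8]
gripper_width: 0.0494
gripper_force: 55.0
t 5.25 x 18.4 y -143.6 bottom z 115.0 mm rpy [ 1.7993e+02 -2.0000e-02 -9.6350e+01] F row-y -0.0 row-x 0.1 z -5.8 M [-0.02 -0.01  0.01] w 0.0494
```

Scaled: -0.1106 m is -110.6, 0.0184 m is 18.4, 0.1 degrees is 0.02.

```bash
echo '[-30, 6, 0, 0, 0, 0.02, -60, 12, 0, 0, 0, 0.02, -90, 18.4, 0, 0, 0, 0.02, -110.6, 18.4, 0, 0, 0, 0.02, -110.6, 18.4, 0, 0, 0, 0.02, -110.6, 18.4, 0, 0, 0, 0.02, -110.6, 18.4, 0, 0, 0, 0.02]' > mv.in && python3 drive.py mv.in >/dev/null; python3 st.py
python3 - <<'E'
from plant import r
from h import *
c=r.capture("top"); np.savez("pics/top1.npz",**c)
i=cv2.resize(c["frame"][120:280,180:350,::-1],(638,600),interpolation=2); cv2.imwrite("pics/top1.png",i)
c=r.capture("wrist"); cv2.imwrite("pics/w2.png",c["frame"][:,:,::-1])
E
```

```text
t 5.83 x 0.8 y -35.9 bottom z 114.6 mm rpy [ 1.7992e+02 -7.0000e-02 -9.6700e+01] F row-y -1.0 row-x -0.8 z -4.6 M [-0.02 -0.03 -0.03] w 0.0500
```

View pics/w2.png

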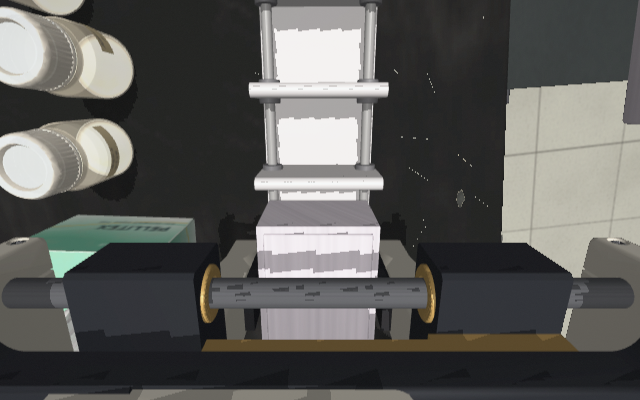

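The wrist view shows the block at rows 205–340 with its slope towards partition 1 (row 183); partition 2 is at row 88. I now lower the nose 9 mm into bay 1, then feel for the end plate.

```bash
echo '[0, 0, 15, 0, 0, -0.02, 0, 0, 30, 0, 0, -0.02, 0, 0, 44, 0, 0, -0.02, 0, 0, 44, 0, 0, -0.02, 0, 0, 44, 0, 0, -0.02]' > mv.in && python3 drive.py mv.in >/dev/null; python3 st.py;  echo '[-1, 0, 0, 0, 0, 0, -2, 0, 0, 0, 0, 0, -3, 0, 0, 0, 0, 0, -3, 0, 0, 0, 0, 0, -3, 0, 0, 0, 0, 0]' > mv.in && python3 drive.py mv.in >/dev/null; python3 st.py
```

```text
t 6.35 x 1.0 y -35.8 bottom z 70.8 mm rpy [ 1.7993e+02 -9.0000e-02 -9.6610e+01] F row-y -0.2 row-x 0.3 z -4.3 M [ 0.08 -0.09 -0.03] w 0.0498
t 6.77 x 1.4 y -31.3 bottom z 71.5 mm rpy [-1.7997e+02  4.0000e-02 -9.6540e+01] F row-y -0.0 row-x -0.1 z -5.5 M [ 0.05 -0.07  0.02] w 0.0496
```

```bash
echo '[-0.5, 0, 0, 0, 0, 0, -0.5, 0, 0, 0, 0, 0, -0.5, 0, 0, 0, 0, 0]' > mv.in && python3 drive.py mv.in >/dev/null; python3 st.py;  echo '[-0.5, 0, 0, 0, 0, 0, -0.5, 0, 0, 0, 0, 0, -0.5, 0, 0, 0, 0, 0]' > mv.in && python3 drive.py mv.in  >/dev/null; python3 st.py; echo '[-0.5, 0, 0, 0, 0, 0, -0.5, 0, 0, 0, 0, 0, -0.5, 0, 0, 0, 0, 0]' > mv.in && python3 drive.py mv.in  >/dev/null; python3 st.py
```

```text
t 7.02 x 1.2 y -31.0 bottom z 71.1 mm rpy [-180.      0.    -96.55] F row-y -0.2 row-x 0.7 z -5.1 M [-0.03 -0.06 -0.02] w 0.0500
t 7.27 x 1.1 y -30.9 bottom z 71.1 mm rpy [ 1.7999e+02 -4.0000e-02 -9.6550e+01] F row-y -2.8 row-x -0.1 z -3.5 M [-0.97 -0.09 -0.01] w 0.0497
t 7.52 x 1.1 y -30.8 bottom z 71.1 mm rpy [ 1.7998e+02 -8.0000e-02 -9.6550e+01] F row-y -4.3 row-x 1.2 z -2.6 M [-2.01 -0.21  0.03] w 0.0496
```

Scaled: 0.028 m is 28, 0.024 m is 24.

```bash
echo '[0.7, 0, 0, 0, 0, 0, 0.7, 0, 4, 0, 0, 0, 0.7, 0, 8, 0, 0, 0, 0.7, 0, 12, 0, 0, 0, 0.7, 0, 16, 0, 0, 0, 0.7, 0, 20, 0, 0, 0, 0.7, 0, 24, 0, 0, 0, 0.7, 0, 28, 0, 0, 0, 0.7, 0, 28, 0, 0, 0]' > mv.in && python3 drive.py mv.in >/dev/null; python3 st.py;  echo '[0, 0, 3, 0, 0, 0, 0, 0, 6, 0, 0, 0, 0, 0, 9, 0, 0, 0, 0, 0, 12, 0, 0, 0, 0, 0, 12, 0, 0, 0]' > mv.in && python3 drive.py mv.in  >/dev/null; python3 st.py
```

```text
t 8.27 x 2.0 y -30.8 bottom z 43.5 mm rpy [-1.7992e+02 -2.0000e-02 -9.6520e+01] F row-y -6.1 row-x 3.7 z 2.0 M [-2.66 -0.93 -0.1 ] w 0.0495
t 8.68 x 2.3 y -30.8 bottom z 31.8 mm rpy [-179.89   -0.    -96.52] F row-y -7.0 row-x 2.5 z 3.7 M [-2.91 -0.87 -0.13] w 0.0497
```

Scaled: 0.0012 m is 1.2, 0.0007 m is 0.7.

```bash
echo '[0.7, 0.6, 0, 0, 0, 0, 0.7, 1.2, 0, 0, 0, 0, 0.7, 1.2, 0, 0, 0, 0]' > mv.in && python3 drive.py mv.in >/dev/null; python3 st.py;  echo '[0, 0, 3, 0, 0, 0, 0, 0, 6, 0, 0, 0, 0, 0, 8, 0, 0, 0, 0, 0, 8, 0, 0, 0]' > mv.in && python3 drive.py mv.in  >/dev/null; python3 st.py
```

```text
t 8.93 x 2.1 y -30.8 bottom z 31.8 mm rpy [-1.7979e+02  6.0000e-02 -9.6510e+01] F row-y -6.4 row-x 7.6 z -1.5 M [-2.98 -3.01 -0.17] w 0.0500
t 9.27 x 0.8 y -30.8 bottom z 23.1 mm rpy [-1.7993e+02  5.0000e-02 -9.6530e+01] F row-y -2.4 row-x 5.3 z -3.0 M [-1.61 -1.83 -0.04] w 0.0495
```

Scaled: 0.002 m is 2, 0.001 m is 1.

```bash
echo '[0, 0, 1, 0, 0, 0, 0, 0, 2, 0, 0, 0, 0, 0, 2, 0, 0, 0]' > mv.in && python3 drive.py mv.in >/dev/null; python3 st.py;  echo '[0, 0, 1, 0, 0, 0, 0, 0, 1.5, 0, 0, 0, 0, 0, 1.5, 0, 0, 0]' > mv.in && python3 drive.py mv.in  >/dev/null; python3 st.py; echo '[0, 0, 0.5, 0, 0, 0, 0, 0, 1, 0, 0, 0, 0, 0, 1, 0, 0, 0]' > mv.in && python3 drive.py mv.in  >/dev/null; python3 st.py
```

```text
t 9.52 x 0.4 y -30.9 bottom z 21.1 mm rpy [-1.7996e+02  5.0000e-02 -9.6540e+01] F row-y -2.5 row-x 2.3 z -0.3 M [-0.93 -1.21 -0.05] w 0.0499
t 9.77 x 0.2 y -30.9 bottom z 19.7 mm rpy [-1.7997e+02  5.0000e-02 -9.6540e+01] F row-y 0.8 row-x 1.0 z 1.9 M [-0.32 -0.38 -0.04] w 0.0500
t 10.02 x 0.2 y -31.0 bottom z 19.6 mm rpy [-1.7996e+02  4.0000e-02 -9.6530e+01] F row-y -1.5 row-x -2.7 z 14.0 M [-0.47  1.44 -0.04] w 0.0496
```

Scaled: -0.001 m is -1, -0.0005 m is -0.5.

```bash
echo '[-0.5, 0, 0, 0, 0, 0, -1, 0, 0, 0, 0, 0, -1, 0, 0, 0, 0, 0, -1, 0, 0, 0, 0, 0]' > mv.in && python3 drive.py mv.in >/dev/null; python3 st.py;  echo '[0.6, 0, -1, 0, 0, 0, 0.6, 0, -10, 0, 0, 0, 0.6, 0, -25, 0, 0, 0, 0.6, 0, -50, 0, 0, 0, 0.6, 0, -75, 0, 0, 0, 0.6, 0, -95, 0, 0, 0, 0.6, 0, -100, 0, 0, 0, 0.6, 0, -100, 0, 0, 0]' > mv.in && python3 drive.py mv.in  >/dev/null; python3 st.py
cat > gap.py <<'E'
from plant import r
from h import *
import sys
for n in ("top","wrist"):
    c=r.capture(n); P=cloud(c); z=P[...,2]; np.savez(f"pics/{n}_{sys.argv[1]}.npz",**c)
    a=np.radians(-6.5); d=P[...,:2]-[.4672,.2148]; x=d@[np.cos(a),np.sin(a)]; y=d@[-np.sin(a),np.cos(a)]
    m=((z>.070)&(z<.083)&(abs(x)<.047)&(y>-.29)&(y<.02)).astype(np.uint8)
    k,l,st,ce=cv2.connectedComponentsWithStats(m)
    for i in range(1,k):
        if st[i,4]>60:
            q=l==i; t=q&(z>np.median(z[q])-.002); print(n,st[i,4],"y mid %.1f  edges %.1f %.1f"%(1e3*np.median(y[t]),*(1e3*np.percentile(y[t],[4,96]))),"z %.4f"%np.median(z[t]))
E
python3 gap.py g1
```

```text
t 10.35 x 0.2 y -30.9 bottom z 19.7 mm rpy [-1.7997e+02 -3.0000e-02 -9.6540e+01] F row-y -5.8 row-x -0.8 z 14.9 M [-1.99  0.83 -0.07] w 0.0495
t 11.02 x -0.0 y -30.5 bottom z 119.5 mm rpy [-1.7995e+02  1.2000e-01 -9.6560e+01] F row-y 0.1 row-x 0.4 z -7.0 M [ 0.09 -0.    0.  ] w 0.0496
top 196 y mid -65.6  edges -69.4 -61.1 z 0.0780
top 192 y mid -121.3  edges -125.3 -117.1 z 0.0781
top 183 y mid -191.3  edges -195.3 -186.9 z 0.0780
top 223 y mid -275.7  edges -281.1 -270.3 z 0.0788
wrist 2023 y mid -121.1  edges -125.2 -116.7 z 0.0776
wrist 1820 y mid -65.6  edges -69.5 -61.4 z 0.0777
```

Scaled: 0.0745 m is 74.5, 0.0475 m is 47.5.

```bash
echo '[20, 0, 0, 0, 0, 0, 45, 0, 0, 0, 0, 0, 70, 0, 0, 0, 0, 0, 74.5, 0, 5, 0, 0, 0, 74.5, 0, 20, 0, 0, 0, 74.5, 0, 35, 0, 0, 0, 74.5, 0, 45, 0, 0, 0, 74.5, 0, 47.5, 0, 0, 0, 74.5, 0, 47.5, 0, 0, 0, 74.5, 0, 47.5, 0, 0, 0]' > mv.in && python3 drive.py mv.in >/dev/null; python3 st.py;  echo '[-1, 0, 0, 0, 0, 0, -2, 0, 0, 0, 0, 0, -2, 0, 0, 0, 0, 0, -2, 0, 0, 0, 0, 0]' > mv.in && python3 drive.py mv.in >/dev/null; python3 st.py
```

```text
t 11.95 x -0.3 y -105.7 bottom z 70.6 mm rpy [ 1.7994e+02 -6.0000e-02 -9.6550e+01] F row-y -0.3 row-x 0.5 z -5.2 M [ 0.08 -0.08 -0.03] w 0.0499
t 12.28 x 0.0 y -103.3 bottom z 71.4 mm rpy [-1.7997e+02  3.0000e-02 -9.6550e+01] F row-y 0.5 row-x -0.0 z -5.1 M [ 0.06 -0.05 -0.02] w 0.0498
```

Scaled: -0.001 m is -1, -0.0005 m is -0.5.

```bash
echo '[-0.5, 0, 0, 0, 0, 0, -1, 0, 0, 0, 0, 0, -1, 0, 0, 0, 0, 0, -1, 0, 0, 0, 0, 0]' > mv.in && python3 drive.py mv.in >/dev/null; python3 st.py; echo '[-0.4, 0, 0, 0, 0, 0, -0.4, 0, 0, 0, 0, 0, -0.4, 0, 0, 0, 0, 0]' > mv.in && python3 drive.py mv.in >/dev/null; python3 st.py; echo '[-0.4, 0, 0, 0, 0, 0, -0.4, 0, 0, 0, 0, 0, -0.4, 0, 0, 0, 0, 0]' > mv.in && python3 drive.py mv.in >/dev/null; python3 st.py
```

```text
t 12.62 x -0.0 y -102.5 bottom z 71.1 mm rpy [-1.7999e+02  1.0000e-02 -9.6550e+01] F row-y 0.5 row-x 0.3 z -5.6 M [ 0.06 -0.06  0.06] w 0.0496
t 12.87 x -0.1 y -102.1 bottom z 71.0 mm rpy [180.    -0.   -96.56] F row-y 0.6 row-x 0.7 z -5.5 M [ 0.05 -0.05 -0.02] w 0.0498
t 13.12 x -0.1 y -101.7 bottom z 71.1 mm rpy [-180.      0.    -96.55] F row-y -0.5 row-x -0.1 z -5.1 M [ 0.04 -0.09 -0.07] w 0.0499
```

```bash
echo '[-0.3, 0, 0, 0, 0, 0, -0.3, 0, 0, 0, 0, 0, -0.3, 0, 0, 0, 0, 0]' > mv.in && python3 drive.py mv.in >/dev/null; python3 st.py; echo '[-0.3, 0, 0, 0, 0, 0, -0.3, 0, 0, 0, 0, 0, -0.3, 0, 0, 0, 0, 0]' > mv.in && python3 drive.py mv.in >/dev/null; python3 st.py
```

```text
t 13.37 x -0.1 y -101.4 bottom z 71.1 mm rpy [180.     0.   -96.55] F row-y -0.3 row-x 0.4 z -4.7 M [ 0.08 -0.03  0.01] w 0.0498
t 13.62 x -0.1 y -101.2 bottom z 71.0 mm rpy [ 1.800e+02 -1.000e-02 -9.656e+01] F row-y -0.8 row-x -0.2 z -5.3 M [-0.06 -0.01 -0.01] w 0.0497
```

Careful with the scale: shifts go in mm and turns go in units of 5 degrees. That gives: 0.014 m is 14, 0.012 m is 12.

```bash
echo '[0.6, 0, 0, 0, 0, 0, 0.6, 0, 4, 0, 0, 0, 0.6, 0, 8, 0, 0, 0, 0.6, 0, 12, 0, 0, 0, 0.6, 0, 14, 0, 0, 0, 0.6, 0, 14, 0, 0, 0, 0.6, 0, 14, 0, 0, 0]' > mv.in && python3 drive.py mv.in >/dev/null; python3 st.py; echo '[0, 0, 2, 0, 0, 0, 0, 0, 4, 0, 0, 0, 0, 0, 6, 0, 0, 0, 0, 0, 6, 0, 0, 0, 0, 0, 6, 0, 0, 0]' > mv.in && python3 drive.py mv.in >/dev/null; python3 st.py
```

```text
t 14.20 x 0.3 y -101.2 bottom z 57.0 mm rpy [-1.7996e+02  4.0000e-02 -9.6540e+01] F row-y 2.4 row-x 1.2 z -6.5 M [ 0.91 -0.86 -0.02] w 0.0497
t 14.62 x 1.0 y -101.2 bottom z 51.8 mm rpy [-1.7988e+02  6.0000e-02 -9.6520e+01] F row-y 1.1 row-x 3.1 z 2.2 M [ 0.34 -0.98 -0.06] w 0.0500
```

Scaled: 0.006 m is 6, 0.004 m is 4.

```bash
echo '[0.3, 0, 2, 0, 0, 0, 0.3, 0, 4, 0, 0, 0, 0.3, 0, 6, 0, 0, 0, 0.3, 0, 6, 0, 0, 0, 0.3, 0, 6, 0, 0, 0]' > mv.in && python3 drive.py mv.in >/dev/null; python3 st.py; echo '[0.2, 0, 2, 0, 0, 0, 0.2, 0, 4, 0, 0, 0, 0.2, 0, 6, 0, 0, 0, 0.2, 0, 6, 0, 0, 0, 0.2, 0, 6, 0, 0, 0]' > mv.in && python3 drive.py mv.in >/dev/null; python3 st.py
```

```text
t 15.03 x 0.7 y -101.3 bottom z 45.5 mm rpy [-1.7991e+02  7.0000e-02 -9.6530e+01] F row-y 3.3 row-x 2.9 z 1.2 M [ 1.25 -1.24 -0.05] w 0.0501
t 15.45 x 0.2 y -101.8 bottom z 38.9 mm rpy [-1.7997e+02  4.0000e-02 -9.6550e+01] F row-y 4.5 row-x 3.0 z 0.8 M [ 1.73 -1.1   0.02] w 0.0498
```

Scaled: 0.006 m is 6, 0.004 m is 4.

```bash
echo '[-0.5, 0, 0, 0, 0, 0, -0.5, 0, 2, 0, 0, 0, -0.5, 0, 4, 0, 0, 0, -0.5, 0, 6, 0, 0, 0, -0.5, 0, 6, 0, 0, 0, -0.5, 0, 6, 0, 0, 0]' > mv.in && python3 drive.py mv.in >/dev/null; python3 st.py; echo '[0, 0, 2, 0, 0, 0, 0, 0, 4, 0, 0, 0, 0, 0, 6, 0, 0, 0, 0, 0, 6, 0, 0, 0, 0, 0, 6, 0, 0, 0]' > mv.in && python3 drive.py mv.in >/dev/null; python3 st.py
```

```text
t 15.95 x -0.1 y -101.6 bottom z 32.6 mm rpy [ 1.7999e+02  1.0000e-02 -9.6560e+01] F row-y 5.1 row-x 2.8 z -1.3 M [ 1.72 -1.08  0.1 ] w 0.0498
t 16.37 x -0.8 y -102.1 bottom z 26.0 mm rpy [ 1.7991e+02 -4.0000e-02 -9.6580e+01] F row-y 4.5 row-x 0.7 z -7.5 M [ 1.91 -0.98  0.01] w 0.0497
```

Scaled: -0.001 m is -1, -0.0005 m is -0.5.

```bash
echo '[-0.5, 0, 0, 0, 0, 0, -1, 0, 0, 0, 0, 0, -1, 0, 0, 0, 0, 0]' > mv.in && python3 drive.py mv.in >/dev/null; python3 st.py; echo '[0, 0, 2, 0, 0, 0, 0, 0, 4, 0, 0, 0, 0, 0, 5, 0, 0, 0, 0, 0, 5, 0, 0, 0, 0, 0, 5, 0, 0, 0]' > mv.in && python3 drive.py mv.in >/dev/null; python3 st.py; echo '[0, 0, 1, 0, 0, 0, 0, 0, 1.5, 0, 0, 0, 0, 0, 1.5, 0, 0, 0]' > mv.in && python3 drive.py mv.in >/dev/null; python3 st.py
```

```text
t 16.62 x -1.3 y -102.0 bottom z 26.3 mm rpy [ 1.7985e+02 -1.3000e-01 -9.6590e+01] F row-y -0.1 row-x 0.3 z -5.0 M [ 0.24 -0.02  0.02] w 0.0499
t 17.03 x -0.4 y -101.2 bottom z 21.8 mm rpy [ 1.7996e+02 -4.0000e-02 -9.6560e+01] F row-y -1.5 row-x -0.5 z -5.2 M [-0.22  0.   -0.03] w 0.0495
t 17.28 x -0.3 y -101.1 bottom z 20.4 mm rpy [ 1.7998e+02 -3.0000e-02 -9.6560e+01] F row-y -2.5 row-x 0.3 z -5.0 M [-0.88 -0.1   0.04] w 0.0498
```

Scaled: -0.1 m is -100, -0.095 m is -95.

```bash
echo '[0, 0, 0, 0, 0, 0, 0, 0, 0, 0, 0, 0, 0, 0, 0, 0, 0, 0]' > mv.in && python3 drive.py mv.in >/dev/null; python3 st.py; echo '[0.4, 0, -1, 0, 0, 0, 0.4, 0, -10, 0, 0, 0, 0.4, 0, -25, 0, 0, 0, 0.4, 0, -50, 0, 0, 0, 0.4, 0, -75, 0, 0, 0, 0.4, 0, -95, 0, 0, 0, 0.4, 0, -100, 0, 0, 0, 0.4, 0, -100, 0, 0, 0]' > mv.in && python3 drive.py mv.in  >/dev/null; python3 st.py; python3 gap.py g2
```

```text
t 17.53 x -0.3 y -101.1 bottom z 20.5 mm rpy [ 1.7998e+02 -3.0000e-02 -9.6560e+01] F row-y -3.1 row-x 0.3 z -5.6 M [-1.23 -0.14 -0.02] w 0.0500
t 18.20 x 0.9 y -100.1 bottom z 122.5 mm rpy [-179.8     0.2   -96.55] F row-y -0.2 row-x -0.1 z -5.3 M [ 0.03 -0.05 -0.02] w 0.0497
top 191 y mid -136.4  edges -140.4 -132.0 z 0.0780
top 186 y mid -191.5  edges -195.4 -187.1 z 0.0781
top 221 y mid -275.7  edges -281.0 -270.4 z 0.0788
wrist 1999 y mid -191.4  edges -195.5 -187.5 z 0.0777
wrist 1750 y mid -136.6  edges -140.1 -131.8 z 0.0777
```

Scaled: 0.0736 m is 73.6, 0.068 m is 68.

```bash
echo '[20, 0, 0, 0, 0, 0, 45, 0, 0, 0, 0, 0, 68, 0, 0, 0, 0, 0, 73.6, 0, 0, 0, 0, 0, 73.6, 0, 0, 0, 0, 0, 73.6, 0, 0, 0, 0, 0, 73.6, 0, 0, 0, 0, 0]' > mv.in && python3 drive.py mv.in >/dev/null; python3 st.py; python3 gap.py g3
```

```text
t 18.88 x -0.3 y -174.5 bottom z 119.8 mm rpy [ 1.7995e+02 -3.0000e-02 -9.6560e+01] F row-y -0.3 row-x 0.8 z -6.3 M [ 0.15 -0.06 -0.05] w 0.0496
top 221 y mid -275.6  edges -281.1 -270.2 z 0.0788
wrist 2575 y mid -275.6  edges -281.3 -270.4 z 0.0782
wrist 1721 y mid -192.0  edges -195.7 -187.0 z 0.0777
```

```bash
echo '[0, 0, 10, 0, 0, 0, 0, 0, 25, 0, 0, 0, 0, 0, 40, 0, 0, 0, 0, 0, 48.5, 0, 0, 0, 0, 0, 48.5, 0, 0, 0, 0, 0, 48.5, 0, 0, 0]' > mv.in && python3 drive.py mv.in >/dev/null; python3 st.py; echo '[-0.8, 0, 0, 0, 0, 0, -1.6, 0, 0, 0, 0, 0, -1.6, 0, 0, 0, 0, 0, -1.6, 0, 0, 0, 0, 0]' > mv.in && python3 drive.py mv.in >/dev/null; python3 st.py
```

```text
t 19.48 x -0.2 y -174.6 bottom z 72.0 mm rpy [ 1.7996e+02 -5.0000e-02 -9.6510e+01] F row-y -0.2 row-x 0.3 z -4.8 M [ 0.15 -0.17  0.02] w 0.0497
t 19.82 x 0.2 y -172.9 bottom z 72.6 mm rpy [-1.7995e+02  4.0000e-02 -9.6550e+01] F row-y -0.3 row-x -0.2 z -5.7 M [ 0.06 -0.07 -0.03] w 0.0498
```

Scaled: -0.0004 m is -0.4.

```bash
echo '[-0.4, 0, 0, 0, 0, 0, -0.4, 0, 0, 0, 0, 0, -0.4, 0, 0, 0, 0, 0]' > mv.in && python3 drive.py mv.in >/dev/null; python3 st.py; echo '[-0.4, 0, 0, 0, 0, 0, -0.4, 0, 0, 0, 0, 0, -0.4, 0, 0, 0, 0, 0]' > mv.in && python3 drive.py mv.in >/dev/null; python3 st.py; echo '[-0.4, 0, 0, 0, 0, 0, -0.4, 0, 0, 0, 0, 0, -0.4, 0, 0, 0, 0, 0]' > mv.in && python3 drive.py mv.in >/dev/null; python3 st.py
```

```text
t 20.07 x -0.1 y -172.7 bottom z 72.2 mm rpy [-179.99    0.    -96.55] F row-y -0.2 row-x 0.4 z -5.1 M [ 0.03 -0.02 -0.03] w 0.0497
t 20.32 x -0.1 y -172.3 bottom z 72.1 mm rpy [-180.     -0.    -96.55] F row-y 0.1 row-x -0.8 z -5.4 M [ 0.04 -0.06  0.01] w 0.0497
t 20.57 x -0.2 y -172.0 bottom z 72.0 mm rpy [ 1.7999e+02 -1.0000e-02 -9.6550e+01] F row-y -0.1 row-x -0.3 z -5.4 M [-0.23 -0.05  0.01] w 0.0496
```

```bash
echo '[-0.5, 0, 0, 0, 0, 0, -0.5, 0, 0, 0, 0, 0, -0.5, 0, 0, 0, 0, 0]' > mv.in && python3 drive.py mv.in >/dev/null; python3 st.py; echo '[-0.5, 0, 0, 0, 0, 0, -0.5, 0, 0, 0, 0, 0, -0.5, 0, 0, 0, 0, 0]' > mv.in && python3 drive.py mv.in >/dev/null; python3 st.py; echo '[-0.4, 0, 0, 0, 0, 0, -0.4, 0, 0, 0, 0, 0, -0.4, 0, 0, 0, 0, 0]' > mv.in && python3 drive.py mv.in >/dev/null; python3 st.py
```

```text
t 20.82 x -0.2 y -171.8 bottom z 72.1 mm rpy [ 1.7999e+02 -4.0000e-02 -9.6550e+01] F row-y -4.7 row-x 0.4 z -3.5 M [-1.54 -0.23 -0.01] w 0.0493
t 21.07 x -0.2 y -171.3 bottom z 72.1 mm rpy [ 1.7999e+02 -4.0000e-02 -9.6550e+01] F row-y -4.5 row-x 1.0 z -3.1 M [-2.07 -0.26 -0.02] w 0.0497
t 21.32 x -0.2 y -170.9 bottom z 72.1 mm rpy [ 1.7999e+02 -3.0000e-02 -9.6550e+01] F row-y -5.6 row-x 0.2 z -2.7 M [-2.03 -0.2  -0.04] w 0.0498
```

Scaled: 0.015 m is 15, 0.012 m is 12.

```bash
echo '[0.5, 0, 0, 0, 0, 0, 0.9, 0, 4, 0, 0, 0, 0.9, 0, 8, 0, 0, 0, 0.9, 0, 12, 0, 0, 0, 0.9, 0, 15, 0, 0, 0, 0.9, 0, 15, 0, 0, 0, 0.9, 0, 15, 0, 0, 0]' > mv.in && python3 drive.py mv.in >/dev/null; python3 st.py; echo '[0, 0, 2, 0, 0, 0, 0, 0, 4, 0, 0, 0, 0, 0, 6, 0, 0, 0, 0, 0, 6, 0, 0, 0, 0, 0, 6, 0, 0, 0]' > mv.in && python3 drive.py mv.in >/dev/null; python3 st.py
```

```text
t 21.90 x -0.2 y -171.2 bottom z 56.7 mm rpy [ 1.7998e+02  1.0000e-02 -9.6550e+01] F row-y -0.1 row-x -0.6 z -5.1 M [ 0.02 -0.05  0.02] w 0.0496
t 22.32 x 1.0 y -170.9 bottom z 51.9 mm rpy [-1.7986e+02  6.0000e-02 -9.6520e+01] F row-y 0.4 row-x 0.8 z 3.3 M [-0.1  -0.41 -0.14] w 0.0495
```

Scaled: 0.006 m is 6, 0.004 m is 4.

```bash
echo '[0.3, 0, 2, 0, 0, 0, 0.3, 0, 4, 0, 0, 0, 0.3, 0, 6, 0, 0, 0, 0.3, 0, 6, 0, 0, 0, 0.3, 0, 6, 0, 0, 0]' > mv.in && python3 drive.py mv.in >/dev/null; python3 st.py; echo '[0, 0, 2, 0, 0, 0, 0, 0, 4, 0, 0, 0, 0, 0, 6, 0, 0, 0, 0, 0, 6, 0, 0, 0, 0, 0, 6, 0, 0, 0]' > mv.in && python3 drive.py mv.in >/dev/null; python3 st.py
```

```text
t 22.73 x 1.2 y -170.9 bottom z 45.7 mm rpy [-1.7985e+02  8.0000e-02 -9.6530e+01] F row-y 1.8 row-x 3.0 z 2.3 M [ 0.5  -1.32 -0.08] w 0.0496
t 23.15 x 0.6 y -171.0 bottom z 39.3 mm rpy [-1.7992e+02  7.0000e-02 -9.6540e+01] F row-y 3.6 row-x 2.8 z 0.3 M [ 1.54 -1.37  0.02] w 0.0493
```

Scaled: 0.005 m is 5, 0.003 m is 3.

```bash
echo '[-0.4, 0, 1, 0, 0, 0, -0.4, 0, 3, 0, 0, 0, -0.4, 0, 5, 0, 0, 0, -0.4, 0, 5, 0, 0, 0, -0.4, 0, 5, 0, 0, 0]' > mv.in && python3 drive.py mv.in >/dev/null; python3 st.py; echo '[-0.3, 0, 2, 0, 0, 0, -0.3, 0, 4, 0, 0, 0, -0.3, 0, 6, 0, 0, 0, -0.3, 0, 6, 0, 0, 0]' > mv.in && python3 drive.py mv.in >/dev/null; python3 st.py
```

```text
t 23.57 x 0.1 y -171.0 bottom z 34.0 mm rpy [-1.7997e+02  3.0000e-02 -9.6550e+01] F row-y 4.0 row-x 2.2 z 0.6 M [ 1.65 -1.04  0.03] w 0.0496
t 23.90 x -0.9 y -171.3 bottom z 27.0 mm rpy [ 1.7991e+02 -3.0000e-02 -9.6580e+01] F row-y 5.3 row-x 1.9 z -6.5 M [ 1.89 -0.94  0.03] w 0.0495
```

```bash
echo '[-0.4, 0, 0, 0, 0, 0, -0.5, 0, 2, 0, 0, 0, -0.5, 0, 4, 0, 0, 0, -0.5, 0, 6, 0, 0, 0, -0.5, 0, 6, 0, 0, 0, -0.5, 0, 6, 0, 0, 0]' > mv.in && python3 drive.py mv.in >/dev/null; python3 st.py; echo '[0, 0, 0.5, 0, 0, 0, 0, 0, 1, 0, 0, 0, 0, 0, 1, 0, 0, 0, 0, 0, 1, 0, 0, 0]' > mv.in && python3 drive.py mv.in >/dev/null; python3 st.py
```

```text
t 24.40 x -0.9 y -171.2 bottom z 21.5 mm rpy [ 1.7991e+02 -6.0000e-02 -9.6580e+01] F row-y -0.0 row-x -0.1 z -4.5 M [ 0.23 -0.04 -0.03] w 0.0494
t 24.73 x -0.4 y -170.8 bottom z 21.0 mm rpy [ 1.7997e+02 -2.0000e-02 -9.6560e+01] F row-y -0.3 row-x -0.1 z -5.6 M [-0.25 -0.02  0.01] w 0.0499
```

```bash
echo '[-0.2, 0, 0.2, 0, 0, 0, -0.2, 0, 0.3, 0, 0, 0, -0.2, 0, 0.3, 0, 0, 0, -0.2, 0, 0.3, 0, 0, 0]' > mv.in && python3 drive.py mv.in >/dev/null; python3 st.py; echo '[0, 0, 0, 0, 0, 0, 0, 0, 0, 0, 0, 0, 0, 0, 0, 0, 0, 0]' > mv.in && python3 drive.py mv.in >/dev/null; python3 st.py
```

```text
t 25.07 x -0.4 y -170.8 bottom z 20.8 mm rpy [ 1.7997e+02 -4.0000e-02 -9.6560e+01] F row-y -3.3 row-x -0.6 z -2.9 M [-1.37  0.25 -0.02] w 0.0500
t 25.32 x -0.4 y -170.7 bottom z 20.8 mm rpy [ 1.7997e+02 -3.0000e-02 -9.6550e+01] F row-y -5.6 row-x -1.2 z -1.9 M [-1.86  0.4   0.04] w 0.0497
```

Scaled: -0.1 m is -100, -0.095 m is -95.

```bash
echo '[0.5, 0, -1, 0, 0, 0, 0.5, 0, -10, 0, 0, 0, 0.5, 0, -25, 0, 0, 0, 0.5, 0, -50, 0, 0, 0, 0.5, 0, -75, 0, 0, 0, 0.5, 0, -95, 0, 0, 0, 0.5, 0, -100, 0, 0, 0, 0.5, 0, -100, 0, 0, 0]' > mv.in && python3 drive.py mv.in  >/dev/null; python3 st.py; echo '[20, 0, 0, 0, 0, 0, 50, 0, 0, 0, 0, 0, 85, 0, 0, 0, 0, 0, 120, 0, 0, 0, 0, 0, 155, 0, 0, 0, 0, 0, 190, 0, 0, 0, 0, 0, 225, 0, 0, 0, 0, 0, 255, 0, 0, 0, 0, 0, 270, 0, 0, 0, 0, 0, 270, 0, 0, 0, 0, 0, 270, 0, 0, 0, 0, 0]' > mv.in && python3 drive.py mv.in  >/dev/null; python3 st.py; python3 gap.py g4
```

```text
t 25.98 x 1.0 y -169.7 bottom z 122.6 mm rpy [-179.78    0.19  -96.54] F row-y 0.4 row-x -0.2 z -5.6 M [ 0.08 -0.07  0.02] w 0.0496
t 26.90 x -1.4 y -441.4 bottom z 119.0 mm rpy [ 1.7985e+02  4.0000e-02 -9.6710e+01] F row-y 0.6 row-x 0.6 z -5.3 M [ 0.14 -0.06  0.02] w 0.0498
top 247 y mid 5.5  edges 0.2 11.1 z 0.0784
top 191 y mid -65.5  edges -69.6 -61.3 z 0.0781
```

```bash
echo '[0, 0, 15, 0, 0, 0, 0, 0, 45, 0, 0, 0, 0, 0, 80, 0, 0, 0, 0, 0, 105, 0, 0, 0, 0, 0, 115, 0, 0, 0, 0, 0, 116.5, 0, 0, 0, 0, 0, 116.5, 0, 0, 0, 0, 0, 116.5, 0, 0, 0]' > mv.in && python3 drive.py mv.in  >/dev/null; python3 st.py; echo '[0, 0, 0.5, 0, 0, 0, 0, 0, 1, 0, 0, 0, 0, 0, 1, 0, 0, 0]' > mv.in && python3 drive.py mv.in  >/dev/null; python3 st.py
```

```text
t 27.67 x 0.6 y -440.3 bottom z 5.1 mm rpy [-1.7992e+02 -1.0000e-02 -9.6470e+01] F row-y -0.7 row-x 0.2 z -4.2 M [ 0.   -0.09  0.03] w 0.0498
t 27.92 x 0.1 y -440.8 bottom z 4.0 mm rpy [-179.9     0.    -96.55] F row-y 0.1 row-x -0.5 z -5.3 M [ 0.06 -0.06  0.02] w 0.0498
```

```bash
echo '[0, 0, 1, 0, 0, 0, 0, 0, 2.5, 0, 0, 0, 0, 0, 2.5, 0, 0, 0]' > mv.in && python3 drive.py mv.in  >/dev/null; python3 st.py; echo '[0, 0, 0.5, 0, 0, 0, 0, 0, 1, 0, 0, 0, 0, 0, 1, 0, 0, 0]' > mv.in && python3 drive.py mv.in  >/dev/null; python3 st.py
```

```text
t 28.17 x -0.5 y -440.9 bottom z 0.7 mm rpy [180.     0.   -96.57] F row-y 0.1 row-x 0.4 z -5.3 M [ 0.04 -0.02 -0.03] w 0.0496
t 28.42 x -0.4 y -440.9 bottom z 0.5 mm rpy [ 1.7999e+02 -2.0000e-02 -9.6540e+01] F row-y 2.3 row-x -3.0 z 5.7 M [0.99 1.42 0.03] w 0.0496
```

Scaled: -0.278 m is -278, -0.25 m is -250.

```bash
echo '[0, 0, 0, 0, 0, 0, 0, 0, 0, 0, 0, 0, 0, 0, 0, 0, 0, 0, 0, 0, 0, 0, 0, 0, 0, 0, 0, 0, 0, 0]' > mv.in && python3 drive.py mv.in 0.085 >/dev/null; python3 st.py; echo '[0, 0, -15, 0, 0, 0, 0, 0, -45, 0, 0, 0, 0, 0, -80, 0, 0, 0, 0, 0, -115, 0, 0, 0, -20, 0, -150, 0, 0, 0, -55, 0, -175, 0, 0, 0, -95, 0, -178, 0, 0, 0, -135, 0, -178, 0, 0, 0, -175, 0, -178, 0, 0, 0, -215, 0, -178, 0, 0, 0, -250, 0, -178, 0, 0, 0, -278, 0, -178, 0, 0, 0]' > mv.in && python3 drive.py mv.in  >/dev/null;  echo '[0, 0, 0, 0, 0, 0, 0, 0, 0, 0, 0, 0, 0, 0, 0, 0, 0, 0, 0, 0, 0, 0, 0, 0]' > mv.in && python3 drive.py mv.in >/dev/null; python3 st.py; python3 gap.py g5
```

```text
t 28.83 x -0.2 y -440.9 bottom z -0.2 mm rpy [-179.98   -0.    -96.55] F row-y 0.5 row-x -0.6 z -0.5 M [ 0.11 -0.06 -0.01] w 0.0773
t 30.17 x -0.3 y -163.6 bottom z 177.7 mm rpy [ 1.7999e+02 -1.0000e-02 -9.6590e+01] F row-y 0.2 row-x 0.5 z 0.5 M [ 0.08 -0.08  0.  ] w 0.0850
top 187 y mid -205.3  edges -209.4 -201.0 z 0.0781
top 222 y mid -275.6  edges -281.0 -270.2 z 0.0789
wrist 1752 y mid -275.4  edges -280.9 -270.1 z 0.0782
wrist 1140 y mid -205.2  edges -209.3 -201.2 z 0.0778
wrist 1088 y mid -135.4  edges -139.1 -130.5 z 0.0777
wrist 428 y mid -69.5  edges -70.5 -68.3 z 0.0756
wrist 839 y mid 2.0  edges -0.4 6.2 z 0.0782
```

```bash
echo '[-20, 0, 0, 0, 0, 0, -55, 0, 0, 0, 0, 0, -95, 10, 0, 0, 0, 0, -135, 20, 0, 0, 0, 0, -175, 30, 0, 0, 0, 0, -215, 40, 0, 0, 0, 0, -255, 50, 0, 0, 0, 0, -295, 60, 0, 0, 0, 0, -335, 70, 0, 0, 0, 0, -375, 80, 0, 0, 0, 0, -415, 90, 0, 0, 0, 0, -440, 100, 0, 0, 0, 0]' > mv.in && python3 drive.py mv.in >/dev/null; echo '[0, 0, 0, 0, 0, 0, 0, 0, 0, 0, 0, 0]' > mv.in && python3 drive.py mv.in; python3 gap.py g6
python3 - <<'E'
from h import *
c=load("pics/top_g6.npz"); P=cloud(c); z=P[...,2]; m=(z>.06)&(z<.1)&(P[...,1]<-.15)&(P[...,1]>-.3)&(P[...,0]<.5)&(P[...,0]>.35)
print(rect(P[m]),np.percentile(z[m],[5,50,95]).round(4))
a=load("pics/top0.npz"); print("bottle diff",np.abs(a["frame"][125:178,230:355].astype(int)-c["frame"][125:178,230:355]).mean())
cv2.imwrite("pics/end.png",cv2.resize(c["frame"][110:290,180:460,::-1],(784,504),interpolation=2))
E
```

```text
time_s: 31.43
tcp_pos: [0.3995, 0.502, 0.2247]
eef_rot: [180.0, -0.1, -96.5]
contact_force: [-0.4, -0.0, 0.5]
gripper_width: 0.0848
gripper_force: 0.0
top 254 y mid 5.8  edges 0.2 11.0 z 0.0785
top 194 y mid -65.4  edges -69.7 -60.9 z 0.0779
top 189 y mid -134.8  edges -138.6 -130.5 z 0.0783
top 184 y mid -205.2  edges -209.5 -200.7 z 0.0779
top 222 y mid -275.4  edges -281.2 -270.4 z 0.0789
[ 417.2 -221.6   60.2   50.1   83.5] [0.078  0.0827 0.0854]
bottle diff 2.6312452830188677
```

View pics/end.png

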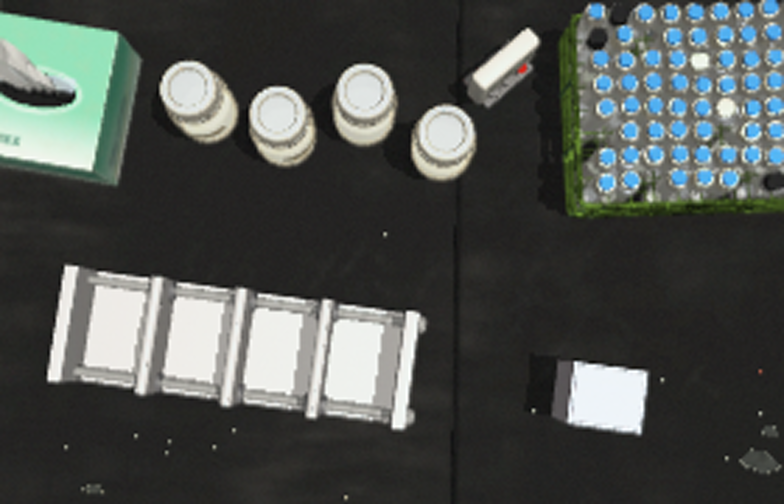

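The clear view shows four even bays at (60–415, 265–430), the block upright at (600,397) and the bottles where they were. The measured spacings are about 65.0, 69.4, 70.4 and 64.4 mm, all within limits, so I'm handing in.

```bash
python3 -c "
from plant import r
print(r.close_job())"
```

```text
the job is handed in; nothing more can be done
None
```

I stepped the block through the first three bays and handed the job in at about 31 s. All four bays measured about 59.4 to 60.5 mm on camera, the block stands upright on the bench right of the rack, and the bottles were not moved. Bay 2 first came out about 0.9 mm wide, so I nudged partition 2 back before setting bay 3. The hand-in returned no verdict.

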